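# Offer up a wastegate actuator at its fitting slant

## Task

Swing the hasp right over, off its catch and out of the way, while the wastegate actuator still sits in its stand. Then draw the actuator up out of the stand and, for the fitter to see how it will sit, hold it in the air at the same slant and heading as the slanted bracket bar on the turbocharger, can uppermost and rod end lowest, every part of it at least 10 cm above the bench and touching nothing but the gripper. Finish still holding it there, at rest, and do not disturb the other loose things on the bench.

Things in the scene. Friction and masses are not known exactly. Their poses are not given: they have to be found in the camera images.
- stand: fixed transit stand, bare aluminium on a dark steel base plate 110 (x) by 190 (y) by 10 mm. In its middle a 40 x 40 mm socket column with its top 90 mm above the bench and an 18 mm square hole down to the base plate (80 mm deep). On its +y side a hinge post (at y = +77 mm, 34 mm wide in x, 136 mm tall), on its -y side a catch post (at y = -52 mm, 16 mm wide in x, 134 mm tall) with a thin wire staple up to 155 mm. Origin at the centre of its underside, z up
- hasp (a joint): hinge angle of the hasp, a flat steel strap 20 mm wide and 5 mm thick lying across the top of the actuator's can (4 mm above it) from the hinge to the catch staple, which passes through its slot. 0 = level, shut over the catch; it grows as the free end swings up and over towards the stand's +y side; 1.57 = upright; 2.6 = the stop, fully over. About 90 g, almost free hinge: below upright it falls shut, past upright it falls open to the stop by itself
- hasp_pull (a point): middle of the pull at the hasp's free end: a dark round bar 14 mm thick and 24 mm long, along the stand's x, 155 mm from the hinge line, sticking out 23 mm beyond the catch post's outer face. It can be pinched from above across its 24 mm ends and turns about its own axis between the fingers as the hasp swings
- hasp_hinge (a point): middle of the hasp's hinge line, which runs along the stand's x, 143 mm above the bench; at the stand's y = +75 mm
- actuator_center (a point): centre of the can of the wastegate actuator (loose, about 0.25 kg): a plain steel can 48 mm across and 46 mm tall on a straight rod 9 mm thick that runs 75 mm straight down from the can's underside into the stand's hole. The can's underside rests on the socket column, so this point starts 113 mm above the bench; the column is narrower than the can, so fingers may reach past the can's sides. z runs along the rod's axis, from the rod's end to the can; round about z
- rod_end (a point): free lower end of the actuator's rod, 98 mm below the can's centre along the axis; starts 15 mm above the bench
- turbo: fixed turbocharger on a build plate 200 by 180 mm, about 175 mm tall without its bracket lug and bar, at the far side of the bench, left or right. Origin at the centre of its underside
- bracket: bare steel bracket bar standing on a lug on top of the turbocharger, its middle 226 mm above the bench, fixed: 14 mm thick, 150 mm long, with a flat round pad 36 mm across on its upper end. It slants about 40 degrees from vertical, its lower end pointing away from the robot, roughly (up to 20 degrees to either side). Origin at the bar's middle, z along the bar towards its upper end (the end with the pad): the direction in which the held actuator's z (rod to can) must point
- bolt_tray: fixed grey tray of bolts, 160 by 220 by 45 mm, at the far side of the bench, opposite the turbocharger
- compressor_wheel: bystander: bare aluminium compressor wheel, 54 mm across, 34 mm tall, standing near the stand; origin at the centre of its underside
- vband: bystander: steel clamp ring lying flat near the stand, 72 mm across, 14 mm tall; origin at the centre of its underside
- socket: bystander: steel socket, 24 mm across, 38 mm tall; origin at the centre of its underside
- wrench: bystander: steel wrench lying flat, about 180 mm long
- spray: bystander: white plastic bottle with a black cap, 54 mm across, 130 mm tall; origin at the centre of its underside
- bearing_housing: bystander: dark steel spool-shaped bearing housing, 64 mm across, 52 mm tall; origin at the centre of its underside
There are look-alikes about, which are no part of the job. What is shaped like the part that bears actuator_center but red or yellow is not meant.

How it is judged:
By the outcome, as a careful person would: the job done as asked, in the order asked, and still so for the second after the job is handed in, while the arm keeps its last pose, push and grip.
It also fails if it takes over 48 s, if anything falls off the work surface, if the arm or the gripper's body presses on something with over 40 N, if the wrist force passes 120 N, or if a joint passes its speed limit or range.

## Robot

A 6-joint arm with a two-finger parallel gripper is mounted at the origin on the work surface. World frame = base frame: x ahead of the robot, y to its left, z up, the work surface at z = 0. Lengths are in m, angles in rad, forces in N, time in s.
With the tool pointing down it reaches from about 0.35 to 0.775 m from the base axis. Payload 5.5 kg.
Tool frame: the origin (TCP) lies between the finger pads; the fingertips stand 8 mm ahead of it and the grasp point (between the pads) lies 11 mm behind it; z points along the fingers, y is the direction in which the jaws open and shut (so a half turn about z gives the same grasp; the last joint's range is limited). The gripper opens to 85 mm and grips with 20 to 120 N. Pads are 22 mm wide; open, the fingers measure 114 mm over their backs; the gripper's body (76 mm by 85 mm) begins 54 mm behind the grasp point. The pads swing forward as they close: fully open they stand 13 mm farther back than shut.
Start: joints at [-1.382, 0.313, 0.046, 1.304, 0, 1.431], TCP at [0.186, -0.544, 0.205] pointing down, gripper open.
Joint ranges: [-2.76, 2.76], [-0.86, 1.69], [-1.03, 1.26], [-2.2, 2.34], [-1.47, 1.5], [-3.14, 3.14]. Speed limits (rad/s): [2.57, 2.57, 3.14, 3.14, 3.14, 3.14].

## Interface

Orientations are given as [roll, pitch, yaw] about the fixed x, y, z axes, in that order (R = Rz(yaw) Ry(pitch) Rx(roll)).
In Python, from workcell import read_state, read_camera, camera_info, close_job gives the robot as it stands.
- The arm moves only by the tool carry_out, never from a script. Its arguments are lists of equal length, an entry for each row: "delta_pos": the shift along the tool's x, y, z in mm, a list of three; "rot": the turn, a rotation vector about the tool's x, y, z in degrees, a list of three; "grip": the opening, from -1 (shut) to 1 (fully open). In form: {"delta_pos": [[dx, dy, dz], ...], "rot": [[ax, ay, az], ...], "grip": [grip, ...]}. A call has exactly 8 rows; each row shifts and turns the commanded pose from where the row before left it, along the tool's axes as they then stand; what a row does not reach is not made up. A row lasts 1/12 s, in which the tool goes at most 41.7 mm and 7.16 degrees, less where a joint would pass 70% of its speed; a pose out of reach is approached as far as the arm can. A call is refused whole if a number of a shift passes 41.7 or a number of a turn 7.16, either way. A call with a gripper value outside its range is refused whole. The fingers move at their own pace and stop on an object; "force" is the grip in N (left out, the last holds). Time passes only in rows, so rows that do not move let the fingers close, or fill a call up. It gives the time, the measured TCP pose, the force and the opening at its end, in the units of the state.
- read_state(): the state, without advancing time (a new reading comes with each control period).
- read_camera(name): name is "side" or "top" or "wrist"; returns the picture (384x512x3 uint8, red, green, blue); there is no depth.
- camera_info(name): a dict with "K" (3x3 intrinsics, pixels), "eye" and "orientation" of the camera in the world; the wrist camera has in their place "T_tool_cam" (4x4, takes a point from camera to tool coordinates, whose origin is the TCP and whose axes are the flange's). Camera axes: x right, y down, z forward; pixel columns grow to the right and rows downward; lengths in m; the calibration is good to about 2 mm. A picture is of the moment at which its call begins: read the wrist's pose just before it. camera_info takes no time and is no camera call.
- close_job(): hands the job in, once; it reports no verdict.
The state is a dict: "time": time; "qpos": joint angles; "dq": joint speeds; "joint_torque": joint torques, N m; "position": TCP position; "ee_rot": TCP orientation; "force": force on the tool from outside, world axes, zero at the start; "ft_torque": the same for the moment, N m; "width": opening from 0.0 (shut) to 1.0 (fully open).
Only numpy, scipy, OpenCV 4.12 (cv2) and the standard library are available. Lean on these libraries where they do the work, as an engineer would, in place of code of your own. Each camera call takes 0.05 s, during which the arm holds its last target. There are 200 camera calls.

## Working session

There is one attempt and no reset: what is moved stays moved. The work goes in short steps, Python scripts to look and compute and a tool call to move; the robot and the scene stay as the last step left them, time stands still between calls to the robot, and variables do not carry over. Pictures are saved under pics/ and viewed, about 8 in all and at most 12, crops included, and the job is handed in when it is done.

Besides the shell and the picture viewer there is one more tool, called after "Call:" as name(argument=value, ...), one argument or row to a line, values as JSON. carry_out: Moves the arm, as the interface text tells. Its arguments: {"type":"object","properties":{"delta_pos":{"type":"array"},"rot":{"type":"array"},"grip":{"type":"array"},"force":{"type":"number"}},"required":["delta_pos","rot","grip"]}

```bash
ls; mkdir -p pics; python3 - <<'E'
from workcell import *
import cv2,numpy as np
s=read_state();print(s)
for n in("side","top"):
    im=read_camera(n);cv2.imwrite(f"pics/{n}0.png",im[:,:,::-1]);i=camera_info(n);print(n,i)
print(camera_info("wrist"))
a=cv2.imread("pics/top0.png");b=cv2.imread("pics/side0.png")
cv2.imwrite("pics/t0.png",cv2.resize(a,(800,600),interpolation=cv2.INTER_CUBIC))
cv2.imwrite("pics/s0.png",cv2.resize(b,(800,600),interpolation=cv2.INTER_CUBIC))
E
```

```text
pics
{'time': 0.0, 'qpos': array([-1.38161018e+00,  3.13978751e-01,  4.50091962e-02,  1.30356275e+00,
       -1.98563333e-06,  1.43122897e+00]), 'dq': array([-8.37182121e-04,  1.64857603e-04,  1.26007971e-03,  1.06132457e-03,
       -3.29681750e-04, -5.85884102e-05]), 'joint_torque': array([ 9.01628084e-06, -4.80629182e+01,  2.98530918e+01,  1.94419204e-02,
       -7.85575253e-05, -3.06410449e-06]), 'position': array([ 0.18555466, -0.5436817 ,  0.20363355]), 'ee_rot': array([-3.13987328e+00, -2.39533991e-04,  3.28753292e-01]), 'force': array([-0.31637558,  0.22522414,  0.17469981]), 'ft_torque': array([-0.00139075,  0.01830622,  0.02229688]), 'width': 0.9966676528398248}
side {'K': array([[430.57393534,   0.        , 248.51083872],
       [  0.        , 430.57393534, 188.90790099],
       [  0.        ,   0.        ,   1.        ]]), 'eye': array([0.0638484 , 0.87382861, 0.95430786]), 'orientation': array([-2.26554263,  0.01158602, -2.65976669])}
top {'K': array([[469.7670948 ,   0.        , 256.58376983],
       [  0.        , 469.7670948 , 189.0469866 ],
       [  0.        ,   0.        ,   1.        ]]), 'eye': array([0.23085056, 0.06511467, 1.47485549]), 'orientation': array([-2.93090312, -0.00559878, -1.65984548])}
{'K': array([[337.77107647,   0.        , 259.81617193],
       [  0.        , 337.77107647, 188.16403231],
       [  0.        ,   0.        ,   1.        ]]), 'T_tool_cam': array([[ 8.37222995e-05, -9.65505455e-01, -2.60382813e-01,
         6.59719263e-02],
       [ 9.99999968e-01,  1.43268656e-04, -2.09708050e-04,
        -3.47562726e-04],
       [ 2.39778962e-04, -2.60382787e-01,  9.65505436e-01,
        -1.69837666e-01],
       [ 0.00000000e+00,  0.00000000e+00,  0.00000000e+00,
         1.00000000e+00]])}
```

View pics/t0.png

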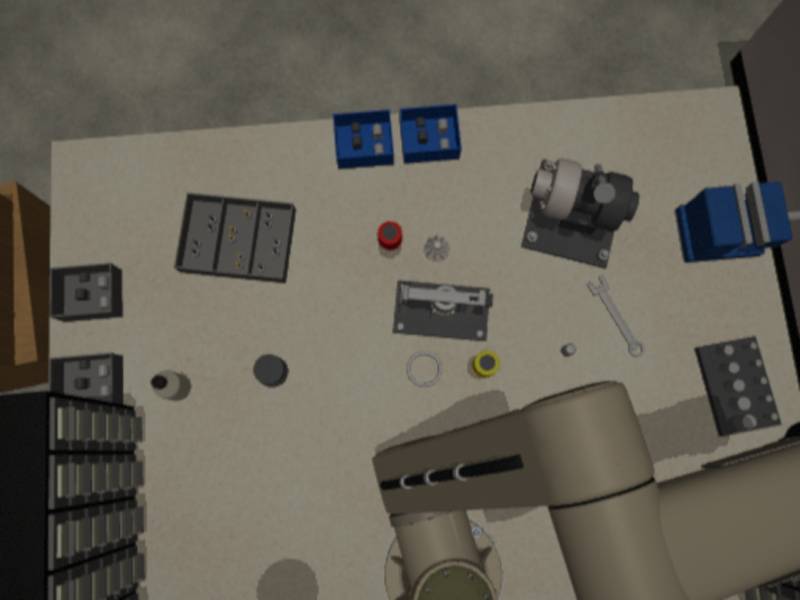

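View pics/s0.png

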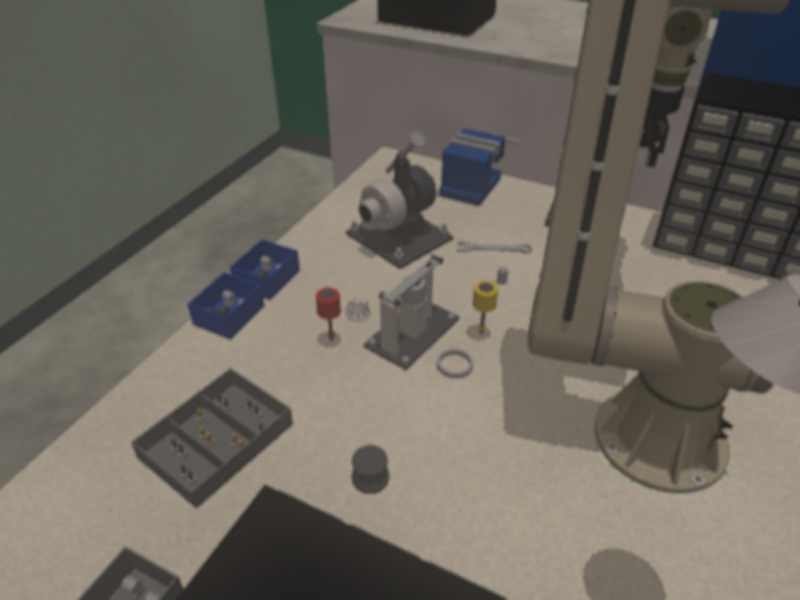

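The top view shows the stand at about (443,305) on the 800-px picture, with the steel can under the strap. There are three actuator-shaped things: red (390,235), yellow (487,362) and the bare steel one in the stand (445,298). The bare steel one fits the description. The turbo is at (585,205) and the bracket at about (600,185). I'll confirm with an enlarged crop.

```bash
cat > h.py <<'E'
import numpy as np,cv2
from workcell import *
from scipy.spatial.transform import Rotation as R
def cam(n,st=None):
    i=camera_info(n)
    if n=="wrist":
        st=st or read_state();M=np.array(i["T_tool_cam"]);Rt=R.from_euler('xyz',st["ee_rot"]).as_matrix()
        return i["K"],np.array(st["position"])+Rt@M[:3,3],Rt@M[:3,:3]
    return i["K"],i["eye"],R.from_euler('xyz',i["orientation"]).as_matrix()
def ray(c,p): 
    d=c[2]@np.linalg.inv(c[0])@np.array([p[0],p[1],1.]);return d/np.linalg.norm(d)
def plane(c,p,z): d=ray(c,p);return c[1]+d*(z-c[1][2])/d[2]
def proj(c,P): q=c[0]@c[2].T@(np.array(P)-c[1]);return q[:2]/q[2]
def tri(c1,p1,c2,p2):
    a,b=ray(c1,p1),ray(c2,p2);A=np.stack([a,-b],1);s=np.linalg.lstsq(A,c2[1]-c1[1],rcond=None)[0]
    u,v=c1[1]+a*s[0],c2[1]+b*s[1];return (u+v)/2,np.linalg.norm(u-v)
E
python3 - <<'E'
from h import *
t=cv2.imread("pics/top0.png");s=cv2.imread("pics/side0.png")
def crop(im,x,y,w,h,W=400,H=300): return cv2.resize(im[y:y+h,x:x+w],(W,H),interpolation=cv2.INTER_CUBIC)
# x0,y0,80x60 ->5x
o=np.vstack([np.hstack([crop(t,245,168,80,60),crop(s,225,160,80,60)]),np.hstack([crop(t,335,95,80,60),crop(s,215,80,80,60)])])
cv2.imwrite("pics/c1.png",np.clip(o*1.3,0,255))
for n in("top","side"):print(n,cam(n)[2][:,2])
print(plane(cam("top"),(443/1.5625,320/1.5625),0.01))
E
```

```text
top [ 0.2078187  -0.02405188 -0.97787162]
side [ 0.3625625  -0.67731786 -0.6401476 ]
[ 0.48386037 -0.05136126  0.01      ][ WARN:0@0.412] global loadsave.cpp:1063 imwrite_ Unsupported depth image for selected encoder is fallbacked to CV_8U.
```

View pics/c1.png

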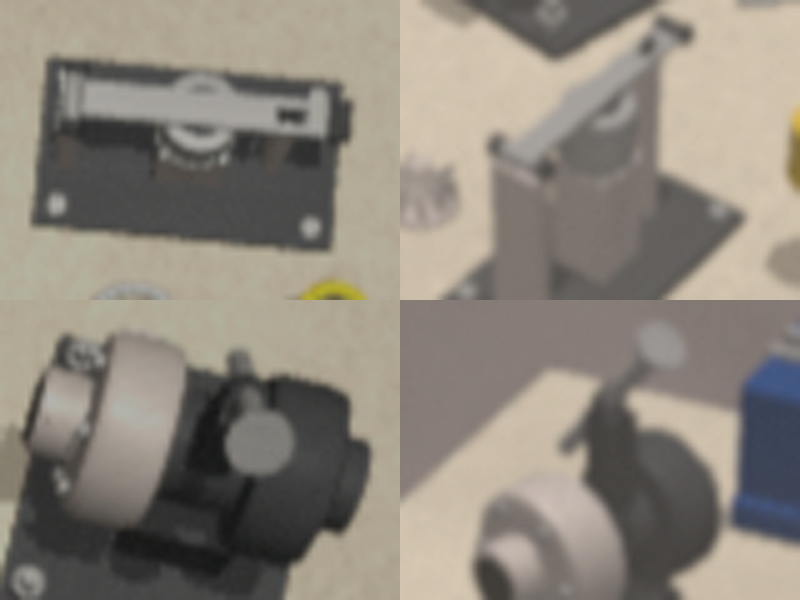

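The crops confirm the bare-steel can under the strap, with the pull at the catch end at top crop (342,118) and side crop (682,30). The bracket pad is at (260,442)/(662,345) and the bar's lower end at (238,355)/(567,443).

```bash
python3 - <<'E'
from h import *
T=cam("top");S=cam("side")
tp=lambda u,v:(245+u/5-.4,168+v/5-.4); sp=lambda u,v:(225+(u-400)/5-.4,160+v/5-.4)
bt=lambda u,v:(335+u/5-.4,95+(v-300)/5-.4); bs=lambda u,v:(215+(u-400)/5-.4,80+(v-300)/5-.4)
c=[plane(T,tp(*q),.01) for q in((50,58),(343,83),(330,250),(33,225))]
c=np.array(c);print(c.round(4),"mean",c.mean(0));print([np.linalg.norm(c[i]-c[i-1]).round(3) for i in range(4)])
ey=(c[0]+c[3]-c[1]-c[2]);ex=(c[0]+c[1]-c[2]-c[3]);print("yaw",np.degrees(np.arctan2(-ey[0],ey[1])),np.degrees(np.arctan2(ex[1],ex[0])))
# screws
print("screws",[plane(T,tp(*q),.01) for q in((57,204),(311,227))])
print("pull",tri(T,tp(342,118),S,sp(683,31)), plane(T,tp(342,118),.143))
print("slot",plane(T,tp(292,115),.145),"hingeend strap mid",plane(T,tp(85,98),.145))
p,e=tri(T,bt(260,442),S,bs(662,345));l,e2=tri(T,bt(238,355),S,bs(567,443))
d=p-l;print("pad",p,e,"low",l,e2,"len",np.linalg.norm(d),"mid",(p+l)/2);d/=np.linalg.norm(d);print("dir",d,"tilt",np.degrees(np.arccos(d[2])),"head of lower",np.degrees(np.arctan2(-d[1],-d[0])))
E
```

```text
[[ 0.5748  0.0325  0.01  ]
 [ 0.5421 -0.1527  0.01  ]
 [ 0.4356 -0.1322  0.01  ]
 [ 0.468   0.0528  0.01  ]] mean [ 0.50512716 -0.04990397  0.01      ]
[np.float64(0.109), np.float64(0.188), np.float64(0.108), np.float64(0.188)]
yaw -9.9767220729665 -10.796143550569532
screws [array([0.4800163 , 0.03648635, 0.01      ]), array([ 0.45124997, -0.12193015,  0.01      ])]
pull (array([ 0.48886789, -0.13113632,  0.14285654]), np.float64(0.00890761573805803)) [ 0.49319495 -0.12996795  0.143     ]
slot [ 0.49710649 -0.10102327  0.145     ] hingeend strap mid [0.51764917 0.01743964 0.145     ]
pad [ 0.63132658 -0.32626736  0.28705264] 0.0022747515351379042 low [ 0.72309119 -0.35867995  0.17426067] 0.004433221412125405 len 0.14897432334318922 mid [ 0.67720889 -0.34247366  0.23065665]
dir [-0.61597603  0.21757167  0.75712357] tilt 40.78873009356886 head of lower -19.453959103601925
```

Everything agrees: the base plate measures 109x188 mm, the pull comes out at z≈0.143, and the bar is 149 mm long with a 40.8° tilt. I'll add a planner that works out tool-frame rows, then go above the pull.

```bash
cat >> h.py <<'E'
def plan(wps,P=None,Rm=None,st=None):
    """wps: list of (pos, R, nrows); prints tool-frame rows"""
    st=st or read_state()
    P=np.array(st["position"]) if P is None else P; Rm=R.from_euler('xyz',st["ee_rot"]) if Rm is None else Rm
    D=[];W=[]
    for p,Rt,n in wps:
        rv=(Rm.inv()*Rt).as_rotvec()/n; d=(np.array(p)-P)/n
        for k in range(n):
            D.append([round(float(x),1) for x in Rm.inv().apply(d)*1000]);W.append([round(float(x),2) for x in np.degrees(rv)])
            Rm=Rm*R.from_rotvec(rv);P=P+d
    for i in range(0,len(D),8):print(D[i:i+8]);print(W[i:i+8])
    return P,Rm
down=lambda yaw:R.from_euler('xyz',[np.pi,0,yaw])
YS=np.radians(-10.4); O=np.array([0.505,-0.050,0.])
def S2W(x,y,z): return O+R.from_euler('z',YS).apply([x,y,z])
E
python3 - <<'E'
from h import *
p=S2W(0,-.08,.24);print(p,S2W(0,.075,.143));plan([(p,down(np.pi/2+YS),16)])
E
```

```text
[ 0.49055847 -0.12868572  0.24      ] [0.51853894 0.02376786 0.143     ]
[[26.4, -18.4, -2.2], [27.6, -16.6, -2.2], [28.6, -14.7, -2.2], [29.5, -12.8, -2.2], [30.3, -10.8, -2.2], [31.0, -8.8, -2.2], [31.5, -6.7, -2.3], [31.9, -4.6, -2.3]]
[[-0.0, -0.0, -3.8], [-0.0, -0.0, -3.8], [-0.0, -0.0, -3.8], [-0.0, -0.0, -3.8], [-0.0, -0.0, -3.8], [-0.0, -0.0, -3.8], [-0.0, -0.0, -3.8], [-0.0, -0.0, -3.8]]
[[32.1, -2.5, -2.3], [32.2, -0.4, -2.3], [32.1, 1.8, -2.3], [32.0, 3.9, -2.3], [31.6, 6.0, -2.3], [31.2, 8.1, -2.3], [30.6, 10.1, -2.3], [29.8, 12.1, -2.3]]
[[-0.0, -0.0, -3.8], [-0.0, -0.0, -3.8], [-0.0, -0.0, -3.8], [-0.0, -0.0, -3.8], [-0.0, -0.0, -3.8], [-0.0, -0.0, -3.8], [-0.0, -0.0, -3.8], [-0.0, -0.0, -3.8]]
```

Call:
carry_out(
  delta_pos=[
    [26.4,-18.4,-2.2],
    [27.6,-16.6,-2.2],
    [28.6,-14.7,-2.2],
    [29.5,-12.8,-2.2],
    [30.3,-10.8,-2.2],
    [31,-8.8,-2.2],
    [31.5,-6.7,-2.3],
    [31.9,-4.6,-2.3],
  ],
  rot=[
    [0,0,-3.8],
    [0,0,-3.8],
    [0,0,-3.8],
    [0,0,-3.8],
    [0,0,-3.8],
    [0,0,-3.8],
    [0,0,-3.8],
    [0,0,-3.8],
  ],
  grip=[1,1,1,1,1,1,1,1],
)

```text
time: 0.77
position: [0.3387, -0.3352, 0.2221]
ee_rot: [-3.141, -0.0, 0.862]
force: [0.8, -0.3, 0.2]
width: 1.0
```

Call:
carry_out(
  delta_pos=[
    [32.1,-2.5,-2.3],
    [32.2,-0.4,-2.3],
    [32.1,1.8,-2.3],
    [32,3.9,-2.3],
    [31.6,6,-2.3],
    [31.2,8.1,-2.3],
    [30.6,10.1,-2.3],
    [29.8,12.1,-2.3],
  ],
  rot=[
    [0,0,-3.8],
    [0,0,-3.8],
    [0,0,-3.8],
    [0,0,-3.8],
    [0,0,-3.8],
    [0,0,-3.8],
    [0,0,-3.8],
    [0,0,-3.8],
  ],
  grip=[1,1,1,1,1,1,1,1],
)

```text
time: 1.43
position: [0.4912, -0.1276, 0.2405]
ee_rot: [-3.141, -0.0, 1.393]
force: [0.9, -0.1, 0.1]
width: 1.003
```

Call:
carry_out(
  delta_pos=[
    [0,0,0],
    [0,0,0],
    [0,0,0],
    [0,0,0],
    [0,0,0],
    [0,0,0],
    [0,0,0],
    [0,0,0],
  ],
  rot=[
    [0,0,0],
    [0,0,0],
    [0,0,0],
    [0,0,0],
    [0,0,0],
    [0,0,0],
    [0,0,0],
    [0,0,0],
  ],
  grip=[1,1,1,1,1,1,1,1],
)

```text
time: 2.1
position: [0.4904, -0.1298, 0.2408]
ee_rot: [3.141, 0.0, 1.389]
force: [-0.1, -0.1, 0.8]
width: 1.003
```

```bash
python3 - <<'E'
from h import *
st=read_state();print(st["position"],np.degrees(st["ee_rot"]),st["qpos"]);im=read_camera("wrist");C=cam("wrist",st)
print("pull",proj(C,S2W(0,-.08,.143)),"can",proj(C,S2W(0,0,.136)),"hinge",proj(C,S2W(0,.075,.143)))
cv2.imwrite("pics/w1.png",cv2.resize(im[:,:,::-1],(768,576)))
E
```

```text
[ 0.49044904 -0.12977576  0.24075765] [1.79991940e+02 7.93550465e-03 7.95635614e+01] [-4.16960738e-01  1.72887044e-01 -4.85885129e-02  1.34915173e+00
 -1.01970829e-04  1.33598579e+00]
pull [259.71952618 179.8273033 ] can [259.65711335  77.15335691] hinge [259.5798959  -36.74439782]
```

View pics/w1.png

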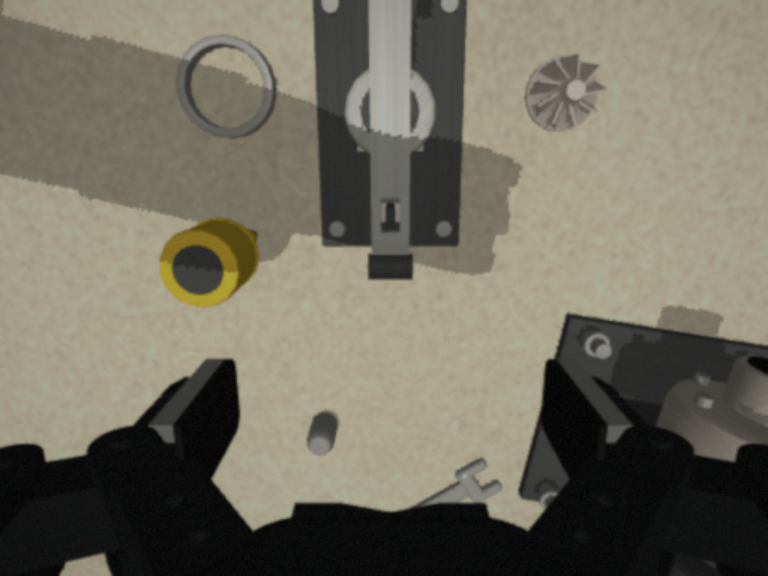

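The wrist view shows the pull at (390,266), i.e. (260,177) raw, about 2.5 px from the prediction. The strap is aligned with the tool, and the can is at (391,110). I'll shift the stand origin about 2.5 mm towards +y, then descend and pinch.

```bash
sed -i 's/^YS=.*/YS=np.radians(-10.4); O=np.array([0.5054,-0.0475,0.])/' h.py; python3 - <<'E'
from h import *
plan([(S2W(0,-.08,.130),down(np.pi/2+YS),8)])
E
```

```text
[[0.4, -0.0, 13.8], [0.4, -0.0, 13.8], [0.4, -0.0, 13.8], [0.4, -0.0, 13.8], [0.4, -0.0, 13.8], [0.4, -0.0, 13.8], [0.4, -0.0, 13.8], [0.4, -0.0, 13.8]]
[[0.0, 0.0, -0.0], [0.0, 0.0, -0.0], [0.0, 0.0, -0.0], [0.0, 0.0, -0.0], [0.0, 0.0, -0.0], [0.0, 0.0, -0.0], [0.0, 0.0, -0.0], [0.0, 0.0, -0.0]]
```

Call:
carry_out(
  delta_pos=[
    [0.4,0,13.8],
    [0.4,0,13.8],
    [0.4,0,13.8],
    [0.4,0,13.8],
    [0.4,0,13.8],
    [0.4,0,13.8],
    [0.4,0,13.8],
    [0,0,13],
  ],
  rot=[
    [0,0,0],
    [0,0,0],
    [0,0,0],
    [0,0,0],
    [0,0,0],
    [0,0,0],
    [0,0,0],
    [0,0,0],
  ],
  grip=[1,1,1,1,1,1,1,1],
)

```text
time: 2.82
position: [0.4911, -0.1265, 0.1304]
ee_rot: [-3.142, 0.0, 1.39]
force: [0.3, 0.1, -0.0]
width: 0.999
```

Call:
carry_out(
  delta_pos=[
    [0,0,0],
    [0,0,0],
    [0,0,0],
    [0,0,0],
    [0,0,0],
    [0,0,0],
    [0,0,0],
    [0,0,0],
  ],
  rot=[
    [0,0,0],
    [0,0,0],
    [0,0,0],
    [0,0,0],
    [0,0,0],
    [0,0,0],
    [0,0,0],
    [0,0,0],
  ],
  grip=[0.4,-0.2,-1,-1,-1,-1,-1,-1],
  force=30,
)

```text
time: 3.48
position: [0.4914, -0.1265, 0.1314]
ee_rot: [3.141, 0.0, 1.39]
force: [0.7, 0.6, -0.0]
width: 0.001
```

```bash
python3 - <<'E'
from h import *
st=read_state();P0=np.array(st["position"]);print(P0,np.degrees(st["ee_rot"]),st["force"],st["width"])
# arc, relative to present pose
ey=R.from_euler('z',YS).apply([0,1,0]);r=.155;n=24;prev=0
for k in range(1,n+1):
    a=np.radians(122)*k/n; u=r*(1-np.cos(a)),r*np.sin(a)
    b=np.radians(122)*(k-1)/n; v=r*(1-np.cos(b)),r*np.sin(b)
    print([round(1000*(u[0]-v[0]),1),0,round(-1000*(u[1]-v[1]),1)],end=", " if k%8 else "\n")
E
```

```text
[ 0.49139618 -0.1264747   0.13137551] [1.79969107e+02 1.09826158e-02 7.96405831e+01] [ 0.65269275  0.5509663  -0.01735324] 0.000825533568399066
[np.float64(0.6), 0, np.float64(-13.7)], [np.float64(1.8), 0, np.float64(-13.6)], [np.float64(3.0), 0, np.float64(-13.4)], [np.float64(4.2), 0, np.float64(-13.1)], [np.float64(5.3), 0, np.float64(-12.7)], [np.float64(6.4), 0, np.float64(-12.1)], [np.float64(7.5), 0, np.float64(-11.5)], [np.float64(8.5), 0, np.float64(-10.8)]
[np.float64(9.4), 0, np.float64(-10.0)], [np.float64(10.3), 0, np.float64(-9.1)], [np.float64(11.0), 0, np.float64(-8.2)], [np.float64(11.7), 0, np.float64(-7.2)], [np.float64(12.3), 0, np.float64(-6.1)], [np.float64(12.8), 0, np.float64(-5.0)], [np.float64(13.2), 0, np.float64(-3.9)], [np.float64(13.5), 0, np.float64(-2.7)]
[np.float64(13.7), 0, np.float64(-1.5)], [np.float64(13.7), 0, np.float64(-0.2)], [np.float64(13.7), 0, np.float64(1.0)], [np.float64(13.6), 0, np.float64(2.2)], [np.float64(13.3), 0, np.float64(3.4)], [np.float64(13.0), 0, np.float64(4.5)], [np.float64(12.5), 0, np.float64(5.7)], [np.float64(12.0), 0, np.float64(6.8)]
```

Width went to 0: the fingers shut without the pull between them. I'll look.

```bash
python3 - <<'E'
from h import *
st=read_state();im=read_camera("wrist");im2=read_camera("side");C=cam("wrist",st);print(proj(C,S2W(0,-.08,.143)),proj(C,st["position"]))
a=cv2.resize(im[:,:,::-1],(512,384));b=cv2.resize(im2[150:230,215:315,::-1],(288,230),interpolation=cv2.INTER_CUBIC)
o=np.zeros((384,800,3),np.uint8);o[:,:512]=a;o[:230,512:]=b;cv2.imwrite("pics/w2.png",o)
E
```

```text
[258.88942355 232.95590865] [259.83766416 224.89670723]
```

View pics/w2.png

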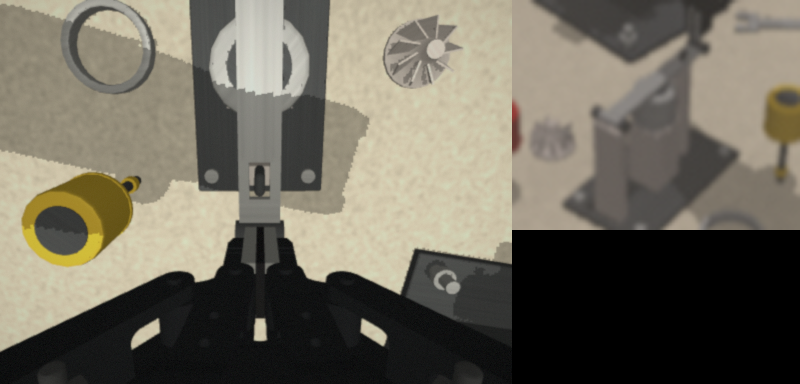

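The wrist view shows the shut fingers at about (260,245), at the pull, whose inner edge is at row 222. Whether they sit in front of it or behind it isn't clear, so I'll enlarge.

```bash
python3 - <<'E'
from h import *
st=read_state();im=read_camera("wrist")
cv2.imwrite("pics/w3.png",np.clip(cv2.resize(im[190:290,190:330,::-1],(784,560),interpolation=cv2.INTER_CUBIC).astype(float)*1.8,0,255).astype(np.uint8));print(st["width"],st["force"],st["position"])
E
```

```text
-0.00031280793594097193 [-0.12236532  0.39279939  0.81775705] [ 0.49125331 -0.12643452  0.13120864]
```

View pics/w3.png

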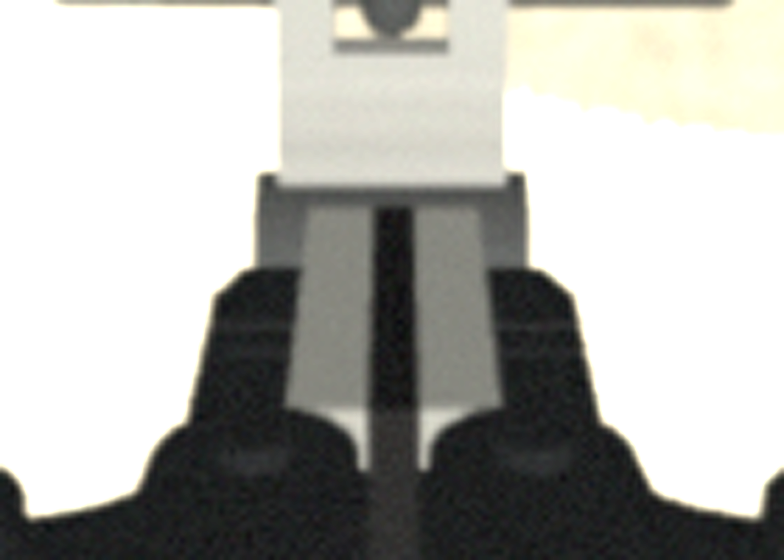

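The enlarged crop shows the pads in front of, meaning above, the pull. Their tips are at (390,208) in the crop, raw row 227, and the pull is 48 px wide, so it's at 170 mm depth as expected. By the calibration the shut fingertips are about 31 mm behind the TCP instead of 8 mm ahead. The open tips in the first wrist view say the same (about 41 mm behind). So the fingers reach about 38 mm less than stated. I'll open, go 38 mm lower (free space there) and pinch again.

Call:
carry_out(
  delta_pos=[
    [0,0,0],
    [0,0,0],
    [0,0,0],
    [0,0,0],
    [0,0,0],
    [0,0,0],
    [-1,0,0],
    [0,0,0],
  ],
  rot=[
    [0,0,0],
    [0,0,0],
    [0,0,0],
    [0,0,0],
    [0,0,0],
    [0,0,0],
    [0,0,0],
    [0,0,0],
  ],
  grip=[1,1,1,1,1,1,1,1],
)

```text
time: 4.3
position: [0.491, -0.1275, 0.1311]
ee_rot: [3.142, 0.0, 1.39]
force: [0.7, -0.1, 0.3]
width: 1.001
```

Call:
carry_out(
  delta_pos=[
    [0,0,6],
    [0,0,6],
    [0,0,6],
    [0,0,6],
    [0,0,6],
    [0,0,6],
    [0,0,2],
    [0,0,0],
  ],
  rot=[
    [0,0,0],
    [0,0,0],
    [0,0,0],
    [0,0,0],
    [0,0,0],
    [0,0,0],
    [0,0,0],
    [0,0,0],
  ],
  grip=[1,1,1,1,1,1,1,1],
)

```text
time: 4.97
position: [0.4905, -0.1272, 0.0922]
ee_rot: [-3.14, -0.0, 1.39]
force: [-0.8, -0.7, 0.4]
width: 1.002
```

Call:
carry_out(
  delta_pos=[
    [0,0,0],
    [0,0,0],
    [0,0,0],
    [0,0,0],
    [0,0,0],
    [0,0,0],
    [0,0,0],
    [0,0,0],
  ],
  rot=[
    [0,0,0],
    [0,0,0],
    [0,0,0],
    [0,0,0],
    [0,0,0],
    [0,0,0],
    [0,0,0],
    [0,0,0],
  ],
  grip=[0.4,-0.2,-1,-1,-1,-1,-1,-1],
  force=30,
)

```text
time: 5.63
position: [0.491, -0.1275, 0.0934]
ee_rot: [3.141, 0.0, 1.39]
force: [-0.7, 0.3, 3.4]
width: 0.273
```

```bash
python3 - <<'E'
from h import *
st=read_state();im=read_camera("wrist")
cv2.imwrite("pics/w4.png",np.clip(cv2.resize(im[150:300,160:360,::-1],(800,600),interpolation=cv2.INTER_CUBIC).astype(float)*1.5,0,255).astype(np.uint8));print(st["width"],st["force"],st["position"])
E
```

```text
0.27289456092294107 [-0.71520974  0.28628219  3.41384472] [ 0.49097833 -0.12746512  0.09339905]
```

Width is 0.273 × 85 ≈ 23 mm, so the pull is held. Now I'll swing it along the 155 mm arc.

Call:
carry_out(
  delta_pos=[
    [0.6,0,-13.7],
    [1.8,0,-13.6],
    [3,0,-13.4],
    [4.2,0,-13.1],
    [5.3,0,-12.7],
    [6.4,0,-12.1],
    [7.5,0,-11.5],
    [8.5,0,-10.8],
  ],
  rot=[
    [0,0,0],
    [0,0,0],
    [0,0,0],
    [0,0,0],
    [0,0,0],
    [0,0,0],
    [0,0,0],
    [0,0,0],
  ],
  grip=[-1,-1,-1,-1,-1,-1,-1,-1],
)

```text
time: 6.35
position: [0.4975, -0.0911, 0.1942]
ee_rot: [-3.141, 0.001, 1.389]
force: [-0.4, -0.7, -1.3]
width: 0.27
```

Call:
carry_out(
  delta_pos=[
    [9.4,0,-10],
    [10.3,0,-9.1],
    [11,0,-8.2],
    [11.7,0,-7.2],
    [12.3,0,-6.1],
    [12.8,0,-5],
    [13.2,0,-3.9],
    [13.5,0,-2.7],
  ],
  rot=[
    [0,0,0],
    [0,0,0],
    [0,0,0],
    [0,0,0],
    [0,0,0],
    [0,0,0],
    [0,0,0],
    [0,0,0],
  ],
  grip=[-1,-1,-1,-1,-1,-1,-1,-1],
)

```text
time: 7.02
position: [0.5148, 0.0035, 0.2469]
ee_rot: [3.141, -0.0, 1.39]
force: [-1.3, -1.5, -0.4]
width: 0.274
```

Call:
carry_out(
  delta_pos=[
    [13.7,0,-1.5],
    [13.7,0,-0.2],
    [13.7,0,1],
    [13.6,0,2.2],
    [13.3,0,3.4],
    [13,0,4.5],
    [12.5,0,5.7],
    [12,0,6.8],
  ],
  rot=[
    [0,0,0],
    [0,0,0],
    [0,0,0],
    [0,0,0],
    [0,0,0],
    [0,0,0],
    [0,0,0],
    [0,0,0],
  ],
  grip=[-1,-1,-1,-1,-1,-1,-1,-1],
)

```text
time: 7.68
position: [0.5338, 0.108, 0.2244]
ee_rot: [3.141, -0.002, 1.391]
force: [-1.9, 1.2, 3.4]
width: 0.274
```

Call:
carry_out(
  delta_pos=[
    [0,0,0],
    [0,0,0],
    [0,0,0],
    [0,0,0],
    [0,0,-10],
    [0,0,-15],
    [0,0,-15],
    [0,0,-10],
  ],
  rot=[
    [0,0,0],
    [0,0,0],
    [0,0,0],
    [0,0,0],
    [0,0,0],
    [0,0,0],
    [0,0,0],
    [0,0,0],
  ],
  grip=[1,1,1,1,1,1,1,1],
)

```text
time: 8.35
position: [0.5343, 0.1052, 0.2767]
ee_rot: [3.139, -0.0, 1.389]
force: [0.5, 1.0, 0.8]
width: 0.999
```

```bash
python3 - <<'E'
from h import *
st=read_state();print(st["position"])
p,r=plan([(S2W(0,0,.26),down(np.pi/2+YS),8)])
E
```

```text
[0.53427593 0.10519552 0.27665713]
[[-19.4, -0.1, 2.1], [-19.4, -0.1, 2.1], [-19.4, -0.1, 2.1], [-19.4, -0.1, 2.1], [-19.4, -0.1, 2.1], [-19.4, -0.1, 2.1], [-19.4, -0.1, 2.1], [-19.4, -0.1, 2.1]]
[[0.02, -0.0, -0.0], [0.02, -0.0, -0.0], [0.02, -0.0, -0.0], [0.02, -0.0, -0.0], [0.02, -0.0, -0.0], [0.02, -0.0, -0.0], [0.02, -0.0, -0.0], [0.02, -0.0, -0.0]]
```

Call:
carry_out(
  delta_pos=[
    [-19.4,0,0],
    [-19.4,0,0],
    [-19.4,0,2],
    [-19.4,0,3],
    [-19.4,0,3],
    [-19.4,0,3],
    [-19.4,0,3],
    [-19.4,0,2],
  ],
  rot=[
    [0,0,0],
    [0,0,0],
    [0,0,0],
    [0,0,0],
    [0,0,0],
    [0,0,0],
    [0,0,0],
    [0,0,0],
  ],
  grip=[1,1,1,1,1,1,1,1],
)

```text
time: 9.02
position: [0.5056, -0.0482, 0.2588]
ee_rot: [3.141, 0.0, 1.389]
force: [0.8, -0.3, -0.3]
width: 1.001
```

Call:
carry_out(
  delta_pos=[
    [0,0,0],
    [0,0,0],
    [0,0,0],
    [0,0,0],
    [0,0,0],
    [0,0,0],
    [0,0,0],
    [0,0,0],
  ],
  rot=[
    [0,0,0],
    [0,0,0],
    [0,0,0],
    [0,0,0],
    [0,0,0],
    [0,0,0],
    [0,0,0],
    [0,0,0],
  ],
  grip=[1,1,1,1,1,1,1,1],
)

```text
time: 9.68
position: [0.5058, -0.0465, 0.2583]
ee_rot: [3.142, 0.0, 1.391]
force: [-0.3, 1.3, -0.0]
width: 1.0
```

```bash
python3 - <<'E'
from h import *
st=read_state();print(st["position"],st["qpos"]);im=read_camera("wrist");s=read_camera("side");C=cam("wrist",st)
print("can top pred",proj(C,S2W(0,0,.136)))
o=np.zeros((384,800,3),np.uint8);o[:,:512]=im[:,:,::-1];o[:216,512:]=cv2.resize(s[130:238,200:344,::-1],(288,216));cv2.imwrite("pics/w5.png",o)
E
```

```text
[ 0.50580486 -0.04649705  0.25830024] [-2.49798678e-01  1.71967070e-01 -7.16341148e-03  1.39162280e+00
 -4.41029437e-05  1.50103431e+00]
can top pred [259.59475288 175.65313965]
```

View pics/w5.png

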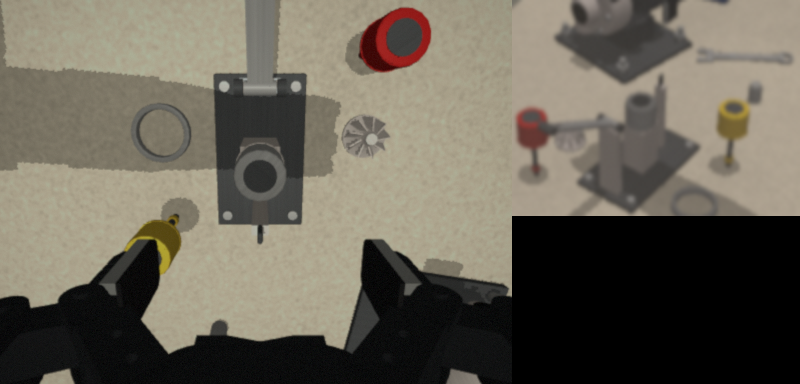

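The hasp now lies fully over: the strap runs to +y at (262,40) and the side inset shows it too. The can is at (260.5,177) against a predicted (259.6,175.7), so it's centred. I'll descend 197 mm and grip the can's sides.

Call:
carry_out(
  delta_pos=[
    [-0.5,0,20],
    [0,0,20],
    [0,0,20],
    [0,0,20],
    [0,0,20],
    [0,0,20],
    [0,0,16],
    [0,0,10],
  ],
  rot=[
    [0,0,0],
    [0,0,0],
    [0,0,0],
    [0,0,0],
    [0,0,0],
    [0,0,0],
    [0,0,0],
    [0,0,0],
  ],
  grip=[1,1,1,1,1,1,1,1],
)

```text
time: 10.45
position: [0.5046, -0.0471, 0.1104]
ee_rot: [-3.139, -0.0, 1.39]
force: [-0.8, 0.2, -0.6]
width: 1.002
```

Call:
carry_out(
  delta_pos=[
    [0,0,10],
    [0,0,10],
    [0,0,10],
    [0,0,10],
    [0,0,7],
    [0,0,4],
    [0,0,0],
    [0,0,0],
  ],
  rot=[
    [0,0,0],
    [0,0,0],
    [0,0,0],
    [0,0,0],
    [0,0,0],
    [0,0,0],
    [0,0,0],
    [0,0,0],
  ],
  grip=[1,1,1,1,1,1,1,1],
)

```text
time: 11.12
position: [0.5057, -0.0475, 0.0613]
ee_rot: [-3.142, 0.0, 1.39]
force: [0.4, -0.6, 0.2]
width: 1.001
```

Call:
carry_out(
  delta_pos=[
    [0,0,0],
    [0,0,0],
    [0,0,0],
    [0,0,0],
    [0,0,0],
    [0,0,0],
    [0,0,0],
    [0,0,0],
  ],
  rot=[
    [0,0,0],
    [0,0,0],
    [0,0,0],
    [0,0,0],
    [0,0,0],
    [0,0,0],
    [0,0,0],
    [0,0,0],
  ],
  grip=[0.6,0.3,0,-1,-1,-1,-1,-1],
  force=80,
)

```text
time: 11.78
position: [0.5061, -0.0476, 0.0622]
ee_rot: [3.14, 0.0, 1.39]
force: [-0.9, 0.1, 5.7]
width: 0.545
```

Width 0.545 ≈ 46–48 mm: the can is held. I'll lift straight up, slowly at first.

Call:
carry_out(
  delta_pos=[
    [0,0,-5],
    [0,0,-10],
    [0,0,-12],
    [0,0,-12],
    [0,0,-12],
    [0,0,-12],
    [0,0,-12],
    [0,0,-12],
  ],
  rot=[
    [0,0,0],
    [0,0,0],
    [0,0,0],
    [0,0,0],
    [0,0,0],
    [0,0,0],
    [0,0,0],
    [0,0,0],
  ],
  grip=[-1,-1,-1,-1,-1,-1,-1,-1],
)

```text
time: 12.45
position: [0.5053, -0.0473, 0.1492]
ee_rot: [-3.141, 0.0, 1.39]
force: [0.0, 0.3, -2.9]
width: 0.546
```

Call:
carry_out(
  delta_pos=[
    [0,0,-15],
    [0,0,-20],
    [0,0,-20],
    [0,0,-20],
    [0,0,-20],
    [0,0,-20],
    [0,0,-20],
    [0,0,-20],
  ],
  rot=[
    [0,0,0],
    [0,0,0],
    [0,0,0],
    [0,0,0],
    [0,0,0],
    [0,0,0],
    [0,0,0],
    [0,0,0],
  ],
  grip=[-1,-1,-1,-1,-1,-1,-1,-1],
)

```text
time: 13.12
position: [0.5051, -0.0473, 0.3046]
ee_rot: [-3.141, 0.0, 1.39]
force: [-0.6, -0.4, -3.3]
width: 0.545
```

```bash
python3 - <<'E'
from h import *
st=read_state();print(st["position"],st["qpos"],st["force"],st["width"])
d=np.array([-.616,.2176,.757]);d/=np.linalg.norm(d)
R0=R.from_euler('xyz',st["ee_rot"]);z0=R0.apply([0,0,1]);print("act z now",-z0)
ax=np.cross(z0,-d);ang=np.arcsin(np.linalg.norm(ax));Rt=R.from_rotvec(ax/np.linalg.norm(ax)*ang)*R0
print(np.degrees(ang),Rt.apply([0,0,1]))
# keep can point (TCP-0.053 z) around (0.47,-0.05,0.36)
can=np.array([.45,-.03,.34]); tcp=can+.053*Rt.apply([0,0,1]);print("tcp",tcp,"rodend",can-.098*d)
plan([(tcp,Rt,16)])
E
```

```text
[ 0.50511385 -0.04727727  0.30463327] [-2.51617748e-01  1.72179400e-01  1.05278016e-01  1.50422973e+00
 -9.11417010e-05  1.50001190e+00] [-0.61541293 -0.41786873 -3.32328133] 0.5445144104731473
act z now [3.46936057e-04 4.91956494e-06 9.99999940e-01]
40.813394791170474 [ 0.61604474 -0.2176158  -0.75705498]
tcp [ 0.48265037 -0.04153364  0.29987609] rodend [ 0.51037238 -0.05132635  0.26580861]
[[0.1, -1.4, 0.3], [0.1, -1.5, 0.2], [0.1, -1.5, 0.2], [0.1, -1.5, 0.1], [0.1, -1.5, 0.0], [0.1, -1.5, -0.0], [0.1, -1.5, -0.1], [0.1, -1.5, -0.2]]
[[-2.52, -0.4, -0.0], [-2.52, -0.4, -0.0], [-2.52, -0.4, -0.0], [-2.52, -0.4, -0.0], [-2.52, -0.4, -0.0], [-2.52, -0.4, -0.0], [-2.52, -0.4, -0.0], [-2.52, -0.4, -0.0]]
[[0.1, -1.5, -0.2], [0.1, -1.4, -0.3], [0.1, -1.4, -0.4], [0.1, -1.4, -0.4], [0.1, -1.4, -0.5], [0.1, -1.4, -0.5], [0.1, -1.3, -0.6], [0.1, -1.3, -0.7]]
[[-2.52, -0.4, -0.0], [-2.52, -0.4, -0.0], [-2.52, -0.4, -0.0], [-2.52, -0.4, -0.0], [-2.52, -0.4, -0.0], [-2.52, -0.4, -0.0], [-2.52, -0.4, -0.0], [-2.52, -0.4, -0.0]]
```

The force change of about 3 N matches the actuator's weight. Now I'll tilt and move to a free spot nearer the bracket, so the wrist camera can check the bar.

```bash
python3 - <<'E'
from h import *
st=read_state()
d=np.array([-.616,.2176,.757]);d/=np.linalg.norm(d)
R0=R.from_euler('xyz',st["ee_rot"]);z0=R0.apply([0,0,1])
ax=np.cross(z0,-d);ang=np.arcsin(np.linalg.norm(ax));Rt=R.from_rotvec(ax/np.linalg.norm(ax)*ang)*R0
can=np.array([.45,-.20,.37]); tcp=can+.053*Rt.apply([0,0,1]);print("tcp",tcp)
plan([(tcp,Rt,16)])
i=camera_info("wrist");M=i["T_tool_cam"];C=(i["K"],tcp+Rt.apply(M[:3,3]),Rt.as_matrix()@M[:3,:3])
print(proj(C,[.631,-.326,.287]),proj(C,[.723,-.359,.174]))
E
```

```text
tcp [ 0.48265037 -0.21153364  0.32987609]
[[-10.4, 0.5, -1.6], [-10.4, 0.5, -1.5], [-10.4, 0.6, -1.4], [-10.4, 0.7, -1.3], [-10.4, 0.7, -1.2], [-10.4, 0.8, -1.1], [-10.4, 0.8, -1.0], [-10.4, 0.8, -0.9]]
[[-2.52, -0.4, -0.0], [-2.52, -0.4, -0.0], [-2.52, -0.4, -0.0], [-2.52, -0.4, -0.0], [-2.52, -0.4, -0.0], [-2.52, -0.4, -0.0], [-2.52, -0.4, -0.0], [-2.52, -0.4, -0.0]]
[[-10.4, 0.9, -0.7], [-10.4, 0.9, -0.6], [-10.4, 0.9, -0.5], [-10.4, 1.0, -0.4], [-10.4, 1.0, -0.3], [-10.4, 1.0, -0.2], [-10.4, 1.0, -0.1], [-10.4, 1.0, 0.1]]
[[-2.52, -0.4, -0.0], [-2.52, -0.4, -0.0], [-2.52, -0.4, -0.0], [-2.52, -0.4, -0.0], [-2.52, -0.4, -0.0], [-2.52, -0.4, -0.0], [-2.52, -0.4, -0.0], [-2.52, -0.4, -0.0]]
[354.18043715 240.26662042] [326.37115804 198.33059787]
```

Call:
carry_out(
  delta_pos=[
    [-10.4,0.5,-1.6],
    [-10.4,0.5,-1.5],
    [-10.4,0.6,-1.4],
    [-10.4,0.7,-1.3],
    [-10.4,0.7,-1.2],
    [-10.4,0.8,-1.1],
    [-10.4,0.8,-1],
    [-10.4,0.8,-0.9],
  ],
  rot=[
    [-2.52,-0.4,0],
    [-2.52,-0.4,0],
    [-2.52,-0.4,0],
    [-2.52,-0.4,0],
    [-2.52,-0.4,0],
    [-2.52,-0.4,0],
    [-2.52,-0.4,0],
    [-2.52,-0.4,0],
  ],
  grip=[-1,-1,-1,-1,-1,-1,-1,-1],
)

```text
time: 13.78
position: [0.4935, -0.1297, 0.3162]
ee_rot: [2.788, 0.055, 1.38]
force: [-0.8, 0.2, -4.4]
width: 0.541
```

Call:
carry_out(
  delta_pos=[
    [-10.4,0.9,-0.7],
    [-10.4,0.9,-0.6],
    [-10.4,0.9,-0.5],
    [-10.4,1,-0.4],
    [-10.4,1,-0.3],
    [-10.4,1,-0.2],
    [-10.4,1,-0.1],
    [-10.4,1,0],
  ],
  rot=[
    [-2.52,-0.4,0],
    [-2.52,-0.4,0],
    [-2.52,-0.4,0],
    [-2.52,-0.4,0],
    [-2.52,-0.4,0],
    [-2.52,-0.4,0],
    [-2.52,-0.4,0],
    [-2.52,-0.4,0],
  ],
  grip=[-1,-1,-1,-1,-1,-1,-1,-1],
)

```text
time: 14.45
position: [0.4822, -0.2113, 0.3283]
ee_rot: [2.435, 0.103, 1.352]
force: [-0.1, -0.4, -2.9]
width: 0.546
```

Call:
carry_out(
  delta_pos=[
    [0,0,0],
    [0,0,0],
    [0,0,0],
    [0,0,0],
    [0,0,0],
    [0,0,0],
    [0,0,0],
    [0,0,0],
  ],
  rot=[
    [0,0,0],
    [0,0,0],
    [0,0,0],
    [0,0,0],
    [0,0,0],
    [0,0,0],
    [0,0,0],
    [0,0,0],
  ],
  grip=[-1,-1,-1,-1,-1,-1,-1,-1],
)

```text
time: 15.12
position: [0.4835, -0.2114, 0.3286]
ee_rot: [2.436, 0.103, 1.353]
force: [-0.0, 0.1, -3.1]
width: 0.545
```

```bash
python3 - <<'E'
from h import *
st=read_state();print(st["position"],st["qpos"],st["width"],st["force"]);Rm=R.from_euler('xyz',st["ee_rot"]);print("tool -z",-Rm.apply([0,0,1]))
im=read_camera("wrist");s=read_camera("side");t=read_camera("top")
for n,q in(("w6",im),("s6",s),("t6",t)):cv2.imwrite(f"pics/{n}.png",q[:,:,::-1])
C=cam("wrist",st);print(proj(C,[.631,-.326,.287]),proj(C,[.723,-.359,.174]))
can=st["position"]-.053*Rm.apply([0,0,1]);re=can+.098*Rm.apply([0,0,1])
for n in("side","top"):print(n,"can",proj(cam(n),can),"rod",proj(cam(n),re))
cv2.imwrite("pics/v6.png",np.hstack([cv2.resize(im[:,:,::-1],(512,384)),np.vstack([cv2.resize(q[:,:,::-1][y:y+96,x:x+144],(288,192),interpolation=cv2.INTER_CUBIC) for q,x,y in((s,230,70),(t,280,90))])]))
E
```

```text
[ 0.48347348 -0.21135552  0.3286031 ] [-0.7194364  -0.38655558 -0.58842791  0.69351261  0.24593747  1.11840069] 0.5446959619738002 [-0.00330944  0.11536613 -3.0521456 ]
tool -z [-0.61655863  0.21646801  0.75696569]
[354.43970008 241.44954539] [326.43558378 199.16862177]
side can [304.45927426  93.44074173] rod [287.01278417 108.37123453]
top can [355.27853448 186.70089052] rod [354.25953538 169.46527364]
```

View pics/v6.png

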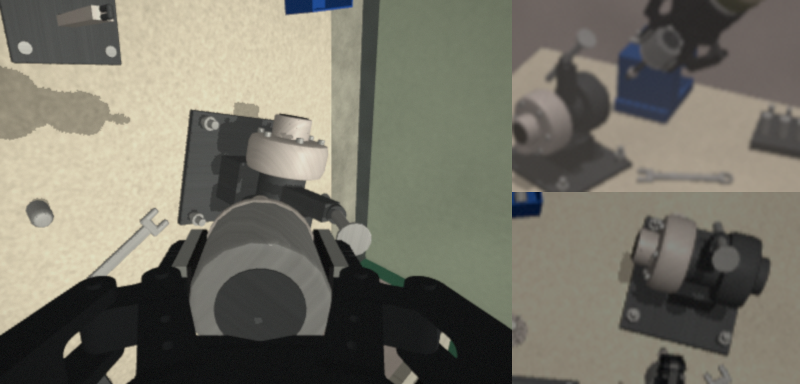

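The actuator is held tilted. The bracket pad is at (354,240) in the wrist view, against a predicted (354.4,241.4), but the can hides the bar's lower end. I'll sidestep a little so the whole bar shows, then measure its axis.

Call:
carry_out(
  delta_pos=[
    [-9,-11,0],
    [-9,-11,0],
    [-9,-11,0],
    [-9,-11,0],
    [-9,-11,0],
    [-9,-10,0],
    [0,0,0],
    [0,0,0],
  ],
  rot=[
    [0,0,0],
    [0,0,0],
    [0,0,0],
    [0,0,0],
    [0,0,0],
    [0,0,0],
    [0,0,0],
    [0,0,0],
  ],
  grip=[-1,-1,-1,-1,-1,-1,-1,-1],
)

```text
time: 15.93
position: [0.4221, -0.2581, 0.2921]
ee_rot: [2.435, 0.102, 1.35]
force: [0.8, -0.1, -2.4]
width: 0.542
```

Call:
carry_out(
  delta_pos=[
    [0,0,0],
    [0,0,0],
    [0,0,0],
    [0,0,0],
    [0,0,0],
    [0,0,0],
    [0,0,0],
    [0,0,0],
  ],
  rot=[
    [0,0,0],
    [0,0,0],
    [0,0,0],
    [0,0,0],
    [0,0,0],
    [0,0,0],
    [0,0,0],
    [0,0,0],
  ],
  grip=[-1,-1,-1,-1,-1,-1,-1,-1],
)

```text
time: 16.6
position: [0.4225, -0.2574, 0.2923]
ee_rot: [2.435, 0.103, 1.352]
force: [-0.2, 0.2, -3.3]
width: 0.545
```

```bash
python3 - <<'E'
from h import *
st=read_state();print(st["position"],st["ee_rot"].tolist(),st["force"])
im=read_camera("wrist");cv2.imwrite("pics/w7.png",im[:,:,::-1])
C=cam("wrist",st);p,l=proj(C,[.631,-.326,.287]),proj(C,[.723,-.359,.174]);print(p,l)
x,y=int((p[0]+l[0])/2)-60,int((p[1]+l[1])/2)-60;print("org",x,y,"scale 5")
W=cv2.resize(im[y:y+120,x:x+120,::-1],(600,600),interpolation=cv2.INTER_CUBIC)
t=cv2.imread("pics/top0.png")[95:135,365:405];s=cv2.imread("pics/side0.png")[80:120,240:280]
o=np.zeros((600,800,3),np.uint8);o[:,:600]=W;o[:200,600:]=cv2.resize(t,(200,200),interpolation=cv2.INTER_CUBIC);o[200:400,600:]=cv2.resize(s,(200,200),interpolation=cv2.INTER_CUBIC)
cv2.imwrite("pics/v7.png",np.clip(o*1.7,0,255).astype(np.uint8))
E
```

```text
[ 0.42248287 -0.25744633  0.2922651 ] [2.435165325248956, 0.10276838600704141, 1.3522727554674403] [-0.16062751  0.17861678 -3.34266166]
[425.17286894 189.86153534] [374.72579527 162.0321972 ]
org 339 115 scale 5
```

View pics/v7.png

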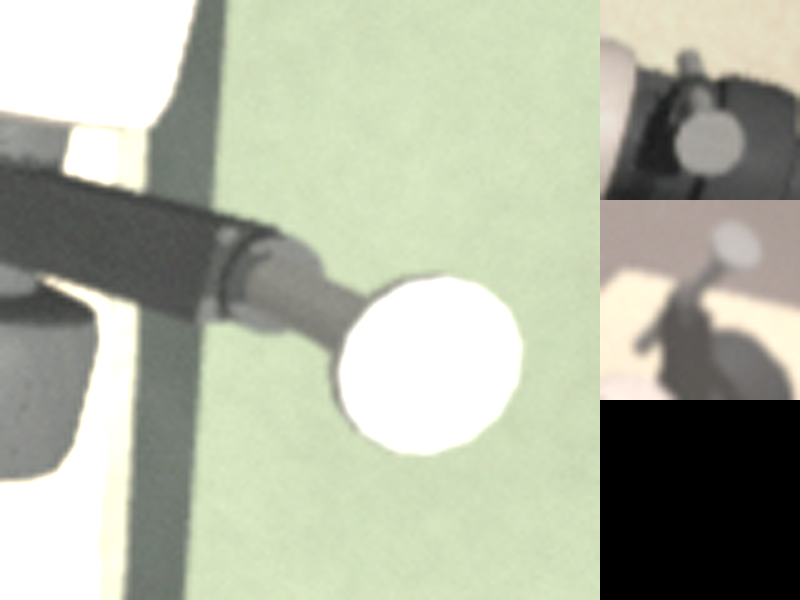

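The wrist crop shows the pad centre at (430,365) and the bar coming out of its clamp, with its axis through about (302,303). I'll combine the axis planes from the three views.

```bash
python3 - <<'E'
from h import *
from scipy.optimize import least_squares
st=read_state();W=cam("wrist",st);T=cam("top");S=cam("side")
w=lambda u,v:(339+u/5-.4,115+v/5-.4)
t=lambda u,v:(365+(u-600)/5-.4,95+v/5-.4); s=lambda u,v:(240+(u-600)/5-.4,80+(v-200)/5-.4)
ob=[(W,w(430,365),w(302,303)),(T,t(711,142),t(690,60)),(S,s(737,245),s(640,347))]
N=[]
for c,a,b in ob:
    n=np.cross(ray(c,a),ray(c,b));N.append(n/np.linalg.norm(n))
sh=lambda d:(d.round(4),"tilt %.1f head %.1f"%(np.degrees(np.arccos(d[2])),np.degrees(np.arctan2(-d[1],-d[0]))))
for i,j in((0,1),(0,2),(1,2)):
    d=np.cross(N[i],N[j]);print(i,j,"cond %.2f"%np.linalg.norm(d));d*=np.sign(d[2])/np.linalg.norm(d);print(sh(d))
d=np.linalg.svd(np.array(N))[2][2];d*=np.sign(d[2]);print("all",sh(d),"resid deg",np.degrees(np.array(N)@d))
# bundle: pad P, low = P-.15d (px residuals; wrist second point only on line)
def f(v,full=False):
    P=v[:3];th,ph=v[3:];d=np.array([-np.sin(th)*np.cos(ph),-np.sin(th)*np.sin(ph),np.cos(th)]);L=P-.149*d;r=[]
    for k,(c,a,b) in enumerate(ob):
        pa,pl=proj(c,P),proj(c,L);r+=list(pa-a)
        if k: r+=list(pl-b)
        else: q=(pl-pa)/np.linalg.norm(pl-pa);e=np.array(b)-pa;r.append(q[0]*e[1]-q[1]*e[0])
    return np.array(r)
o=least_squares(f,[.631,-.326,.287,.7,-.34]);print(o.x[:3],np.degrees(o.x[3:]),f(o.x).round(1));J=np.linalg.inv(o.jac.T@o.jac);print("sd deg/px",np.degrees(np.sqrt(np.diag(J)[3:])))
E
```

```text
0 1 cond 0.74
(array([-0.5867,  0.2258,  0.7777]), 'tilt 39.0 head -21.1')
0 2 cond 0.84
(array([-0.6033,  0.2399,  0.7606]), 'tilt 40.5 head -21.7')
1 2 cond 0.97
(array([-0.6058,  0.2193,  0.7648]), 'tilt 40.1 head -19.9')
all (array([-0.6003,  0.2276,  0.7667]), 'tilt 39.9 head -20.8') resid deg [-0.43437421 -0.37616284  0.33109162]
[ 0.63283791 -0.32540443  0.28539337] [ 40.08839161 -20.75150993] [-0.   0.5 -0.1 -0.6  0.1 -0.1  0.2 -0.9  0.4  0.  -0.3]
sd deg/px [1.06968275 1.38601464]
```

Combined, the bar's tilt is about 40.0° and its heading about −20.5°, so use 40°/−20.3°. The remaining turn is small.

```bash
python3 - <<'E'
from h import *
st=read_state();R0=R.from_euler('xyz',st["ee_rot"]);z=R0.apply([0,0,1])
th,ph=np.radians([40,-20.3]);d=-np.array([np.sin(th)*np.cos(ph),np.sin(th)*np.sin(ph),-np.cos(th)])
ax=np.cross(z,-d);print("tool-frame turn deg",np.degrees(R0.inv().apply(ax)),"target",d)
E
```

```text
tool-frame turn deg [ 9.13346214e-01 -4.52443189e-01 -6.01953434e-16] target [-0.60286339  0.22300594  0.76604444]
```

Call:
carry_out(
  delta_pos=[
    [0,0,0],
    [0,0,0],
    [0,0,0],
    [0,0,0],
    [0,0,0],
    [0,0,0],
    [0,0,0],
    [0,0,0],
  ],
  rot=[
    [0.45,-0.2,0],
    [0.45,-0.25,0],
    [0,0,0],
    [0,0,0],
    [0,0,0],
    [0,0,0],
    [0,0,0],
    [0,0,0],
  ],
  grip=[-1,-1,-1,-1,-1,-1,-1,-1],
)

```text
time: 17.32
position: [0.4224, -0.2575, 0.2922]
ee_rot: [2.45, 0.109, 1.347]
force: [-0.4, -0.2, -2.9]
width: 0.545
```

```bash
python3 - <<'E'
from h import *
st=read_state();Rm=R.from_euler('xyz',st["ee_rot"]);z=Rm.apply([0,0,1]);print("act z",-z,"tilt",np.degrees(np.arccos(-z[2])),"head",np.degrees(np.arctan2(z[1],z[0])))
im=read_camera("wrist");s=read_camera("side");t=read_camera("top")
can=st["position"]-.053*z;re=can+.098*z;print("can",can,"rodend",re);print("dq",np.abs(st["dq"]).max(),st["force"])
C=cam("wrist",st);top=can-.023*z;bot=can+.023*z
print("wrist top face",proj(C,top),"side can,rod",proj(cam("side"),can),proj(cam("side"),re))
x,y=[int(v) for v in proj(cam("side"),(can+re)/2)];tx,ty=[int(v) for v in proj(cam("top"),(can+re)/2)];print("org side",x-30,y-35,"x6.. top",tx-30,ty-30)
a=cv2.resize(s[y-35:y+35,x-30:x+30,::-1],(514,600),interpolation=cv2.INTER_CUBIC);b=cv2.resize(t[ty-30:ty+30,tx-30:tx+30,::-1],(286,286),interpolation=cv2.INTER_CUBIC);c=cv2.resize(im[160:384,140:380,::-1],(286,267))
o=np.zeros((600,800,3),np.uint8);o[:,:514]=a;o[:286,514:]=b;o[300:567,514:]=c;cv2.imwrite("pics/v8.png",np.clip(o*1.7,0,255).astype(np.uint8))
E
```

```text
act z [-0.60295541  0.22303702  0.76596296] tilt 40.00726223080813 head -20.29975305845584
can [ 0.39040485 -0.24571251  0.33277909] rodend [ 0.44949448 -0.26757013  0.25771472]
dq 0.0015012728047451 [-0.40943229 -0.16933914 -2.89236477]
wrist top face [258.93660012 311.82469497] side can,rod [328.44008815 102.22099855] [310.37646579 116.50428702]
org side 289 74 x6.. top 342 172
```

View pics/v8.png

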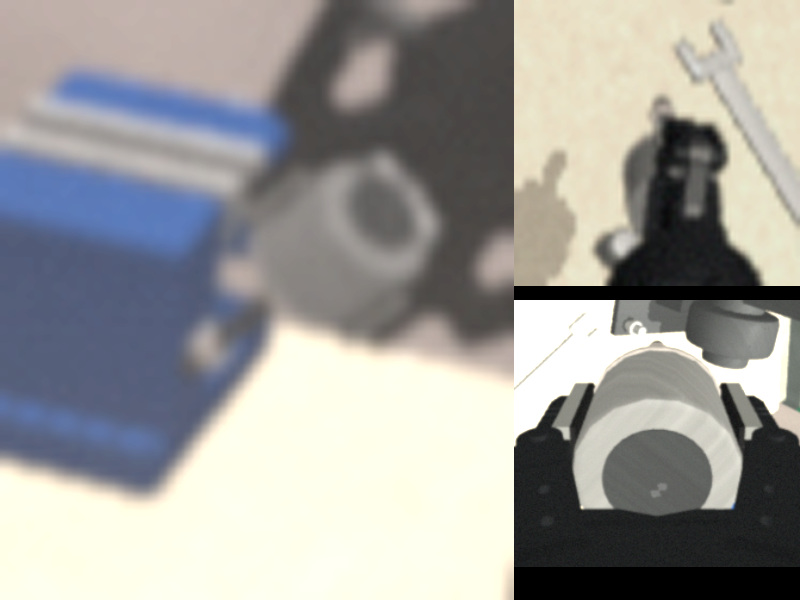

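The side crop shows the can's top-face centre at (388,205) and the rod tip at (192,360). The image slope is −0.79, matching the prediction, with the tip within 1 px. In the wrist crop the rod tip is on the tool axis (column 260, row ≈199, predicted 199.7). The actuator hasn't slipped, the arm is at rest, and nothing is touching it. I'll hand in.

```bash
python3 -c "
from workcell import *
print(read_state()['time'],close_job())"
```

```text
the job is handed in; nothing more can be done
17.4667 None
```

The hasp is swung fully over to its stop. The steel actuator is out of the stand and held at rest, at the bracket bar's slant. The job was handed in at 17.5 s.

- **First pinch missed:** my first pinch at the hasp's pull closed on nothing. The wrist camera showed the fingertips about 38 mm farther back from the TCP than stated. I went 38 mm lower and the second pinch held.
- **Order:** the hasp was open before I gripped the can. I then drew the actuator straight up and tilted it.
- **Slant and heading:** the tool axis is at a 40.0° tilt, heading −20.3° (the lower end's direction). The three camera views put the bar at 39.0–40.5° and −19.9° to −21.7°. They disagree by 1–2°, and the combined heading of about −20.8° is just past the stated 20° limit.
- **Slip:** the actuator's axis matched the tool axis in the side and wrist views, with the rod tip within 1 px.
- **Clearance:** the rod end is about 0.26 m above the bench. The force reading is only the actuator's weight, about 3 N.
- **Other loose things:** I saw none disturbed in the pictures, but I did not measure each one again at the end.

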